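# Refit the grinder's burr cone

### The job

Put the larger of the two steel burr cones back into the taper cup of the coffee grinder, handle over the spout side, and feel for the hidden drive blade by turning it gently until the cone drops fully home. Check that it rocks free: keeping it home, turn the handle counter-clockwise (seen from above) to its stop, then clockwise to the other stop, and leave it home with the handle back over the spout, let go. Never force it, and leave the small cone and the other kitchen things alone.

Things in the scene. Friction and masses are not known exactly. Their poses are not given: they have to be found in the camera images.
- mill: Coffee grinder base, hopper off, fixed: grey round housing 110 mm across (foot 124 mm), 140 mm high. Origin: centre of its underside, z up. Spout block (30 mm wide, top at z = 130 mm) stands out along -x to 88 mm from the axis. The open taper cup is in its flat top, on the axis.
- cup_mouth (a point): Centre of the cup's mouth, on the mill's axis, 140 mm above its origin, axes as the mill's. The cup is 60 mm across here and narrows evenly to 26 mm across 22 mm lower (wall 37.7 degrees from the axis), then a straight well 26 mm across goes 10 mm further down.
- well_floor (a point): Centre of the well's floor, 108 mm above the mill's origin, axes as the mill's. On it a drive blade 18 x 4.5 mm, 8 mm high, turns about the axis between stops 41 degrees (0.72 rad) either side of the mill's x axis; friction of 0.06 N m holds it where it is left. It starts turned an unknown 8 to 26 degrees (0.15 to 0.45 rad) away from that axis, not reported.
- cone: Larger burr cone, plain steel, loose, about 0.24 kg. Origin: centre of its underside, z up its axis. Two dogs (z 0-8 mm, 16 mm long along x, y from 3 to 9 mm each side) leave a 6 mm slot along x for the blade. Taper: radius 13 mm at z = 8 to 30 mm at z = 30. Rim to z = 33. Starts upright in a rack hole, underside 27 mm above the worktop, handle towards the robot.
- seat (a point): Same point as the larger cone's origin: its underside. Home in the cup it is 110 to 111 mm above the mill's origin; resting on top of the blade, slot not engaged, 116 mm. The slot drops over the blade when within about 0.1 rad of it, has about that play either side, and the blade then turns with the cone. Over 25 N between cone and grinder is forcing it.
- handle_mid (a point): Point on the larger cone's axis 50 mm above its underside, in its bar handle: bar 12 mm wide (y), z 33 to 63 mm, x from -22 mm to its long end at +52 mm. The place to grip across the bar. A washer 33 mm across, 3 mm thick, lies round the bar's foot.
- handle_tip (a point): Point at the long end of the larger cone's handle, 50 mm from its axis, 48 mm above its underside. Over the spout means that it lies on the mill's -x side.
- rack: White metal stand, fixed: a plate 80 x 220 x 6 mm (long side y), top 45 mm above the worktop, on four legs, with two 44 mm holes at y = -55 and +55 mm. Below it a shelf, top 27 mm above the worktop, on which the cones stand, through the holes; which cone in which hole changes. Origin: on the worktop under its centre.
- cone_small: The smaller burr cone, plain steel, 46 mm across, bar handle 52 mm long, total height 53 mm, in the other hole of the rack; leave it alone. Origin: centre of its underside.
- mug: White mug, 80 mm across, 90 mm high; leave alone. Origin: centre of underside.
- soap: Green bottle, 60 mm across, 150 mm high; leave alone. Origin: centre of underside.
- jar: Amber jar with a wooden cap, 68 mm across, 100 mm high; leave alone. Origin: centre of underside.
- brush: Cleaning brush lying along its x, 207 mm long, 25 mm thick, bristles to +x; leave alone.
- saucer: Black saucer, 110 mm across, 14 mm high; leave alone. Origin: centre of underside.
Not all that is in view belongs to the job. Leave any red or yellow look-alike of the cone alone.

How it is judged (in metres and radians):
On the way, in this order (a step that is already met when the one before it is completed fails the run):
1. the larger cone is fully home on the drive, upright, handle towards the spout, not yet turned to a stop (z of cone in the frame of mill below 0.1128 m and horizontal distance between cone and mill below 0.003 m and angle between cone's own z axis and vertical below 0.08 rad and x of handle_tip in the frame of mill below -0.035 m and y of handle_tip in the frame of mill between -0.0278 and 0.0278 m), for 0.2 s.
2. kept home, the handle is turned counter-clockwise to its stop (34 degrees or more from the spout line) (z of cone in the frame of mill below 0.1128 m and horizontal distance between cone and mill below 0.003 m and x of handle_tip in the frame of mill below -0.03 m and y of handle_tip in the frame of mill below -0.0282 m), for 0.1 s.
3. kept home, the handle is turned clockwise to the other stop (34 degrees or more from the spout line) (z of cone in the frame of mill below 0.1128 m and horizontal distance between cone and mill below 0.003 m and x of handle_tip in the frame of mill below -0.03 m and y of handle_tip in the frame of mill above 0.0282 m), for 0.1 s.
At the end, for the whole second after the job is handed in: The larger cone rests fully home in the grinder's cup (origin no more than 112.8 mm above the mill's, within 3 mm of its axis, tilted under 0.08 rad), its handle tip over the spout within 14 mm to either side, released and still (z of cone in the frame of mill below 0.1128 m and horizontal distance between cone and mill below 0.003 m and angle between cone's own z axis and vertical below 0.08 rad and x of handle_tip in the frame of mill below -0.035 m and y of handle_tip in the frame of mill between -0.014 and 0.014 m and linear speed of cone below 0.01 m/s); the robot touches nothing.
It fails at once if the larger cone is forced against the grinder (over 25 N) (contact force between cone and mill above 25 N).
It fails at once if the small cone is disturbed (distance of cone_small from where it was at the start of the episode above 0.015 m).
It fails at once if another kitchen thing is disturbed (distance of any of mug, soap, jar, brush, saucer from where it was at the start of the episode above 0.03 m).
It also fails if it takes over 64 s, if anything falls off the work surface, if the arm or the gripper's body presses on something with over 40 N, if the wrist force passes 120 N, or if a joint passes its speed limit or range.

### The arm

A 6-joint arm with a two-finger parallel gripper is mounted at the origin on the work surface. World frame = base frame: x ahead of the robot, y to its left, z up, the work surface at z = 0. Lengths are in m, angles in degrees, forces in N, time in s.
With the tool pointing down it reaches from about 0.4 to 0.825 m from the base axis. Payload 7 kg.
Tool frame: the origin (TCP) lies on the centre line of the jaws, within the pads' length; the fingertips stand 19 mm ahead of it and the grasp point (between the pads) is the TCP (r.tip_extent is the distance from the TCP to the fingertips, in m); z points along the fingers, y is the line along which they close (so a half turn about z gives the same grasp; the last joint's range is limited). The gripper opens to 88 mm and grips with 3 to 60 N. Pads are 19 mm wide; open, the fingers measure 130 mm over their backs; the gripper's body (78 mm by 193 mm) begins 47 mm behind the grasp point.
Start: joints at [93.341, 20.546, 0.682, 0, -70.136, -16.507], TCP at [0.154, 0.657, 0.246] pointing down, gripper open.
Joint ranges: [-176.03, 176.03], [-82.01, 121.73], [-58.28, 71.71], [-173.87, 95.51], [-174.79, -0.11], [-173.66, 173.66]. Speed limits (degrees/s): [136.94, 136.94, 172.46, 180, 180, 180].

### API

Orientations are given as [roll, pitch, yaw] about the fixed x, y, z axes, in that order (R = Rz(yaw) Ry(pitch) Rx(roll)).
In Python, from plant import r gives the robot as it stands. The module is installed in compiled form; this text tells all that it offers.
- The arm moves only by the tool jog_arm, never from a script. Its argument "deltas" is a list that holds one entry, the list of rows, each a list of 5 numbers: the opening, from -1 (shut) to 1 (fully open), then the shift along the world's x, y, z in cm, then the turn about the world's z in rad. In form: [[[claw, dx, dy, dz, turn], ...]]. A call has 1 to 8 rows; each row shifts and turns the commanded pose from where the row before left it; what a row does not reach is not made up. A row lasts 1/8 s, in which the tool goes at most 62.5 mm and 10.7 degrees, less where a joint would pass 70% of its speed; a pose out of reach is approached as far as the arm can. A call with a gripper value outside its range is refused whole. The fingers move at their own pace and stop on an object; "force" is the grip in N (left out, the last holds). Time passes only in rows, so rows that do not move let the fingers close. It gives the time, the measured TCP pose, the force, the opening and the grip force at its end, in the units of the state.
- r.get_state(): the state, without advancing time (a new reading comes with each control period).
- r.capture(name): name is "scene" or "top" or "wrist"; returns the picture (400x640x3 uint8, blue, green, red); there is no depth.
- r.camera_info(name): a dict with "fx", "fy", "cx", "cy" (pixels), "view" (4x4, takes a point from world to camera coordinates). Camera axes: x right, y up, looking along -z (the intrinsics and any distortion apply to the point x, -y, -z); pixel columns grow to the right and rows downward; lengths in m; the calibration is good to about 2 mm. The wrist camera is an equidistant fisheye: a pixel r from the principal point sees the ray r / f radians off the axis. A picture is of the moment at which its call begins: read the wrist's pose just before it. camera_info takes no time and is no camera call; for the wrist camera it gives the pose at the moment of the call.
- r.close_job(): hands the job in; it is judged then, once.
The state is a dict: "time_s": time; "joints": joint angles; "qd": joint speeds; "joint_torque": joint torques, N m; "tcp_pos": TCP position; "eef_rot": TCP orientation; "contact_force": force on the tool from outside, world axes, zero at the start; "moment": the same for the moment, N m; "gripper_width": finger opening in m; "gripper_force": force on a finger pad.
Only numpy, scipy, OpenCV 4.12 (cv2) and the standard library are available. Lean on these libraries where they do the work, as an engineer would, in place of code of your own. Each camera call takes 0.05 s, during which the arm holds its last target. There are 200 camera calls.

## Working session

There is one attempt and no reset: what is moved stays moved. The work goes in short steps, Python scripts to look and compute and a tool call to move; the robot and the scene stay as the last step left them, time stands still between calls to the robot, and variables do not carry over. Pictures are saved under pics/ and viewed, at most 10 in all, crops included, and the job is handed in when it is done.

Besides the shell and the picture viewer there is one more tool, called after "Request:" in YAML: its name, and indented under it one key for each argument. jog_arm: Moves the arm, as the interface text tells. Its arguments: {"type":"object","properties":{"deltas":{"type":"array"},"force":{"type":"number"}},"required":["deltas"]}

```bash
mkdir -p pics; python3 - <<'E'
from plant import r
import cv2
for n in("scene","top","wrist"):
    i=r.camera_info(n);print(n,i)
    cv2.imwrite(f"pics/{n}0.png",r.capture(n))
print(r.get_state())
E
```

```text
scene {'fx': 368.2037905268446, 'fy': 368.2037905268446, 'cx': 318.50953723541994, 'cy': 195.9636151066648, 'view': array([[-0.40289724,  0.91522089,  0.00667331,  0.1732868 ],
       [-0.7106682 , -0.31742727,  0.62784603,  0.36375788],
       [ 0.5767361 ,  0.24821493,  0.77830895, -1.40798083],
       [ 0.        ,  0.        ,  0.        ,  1.        ]])}
top {'fx': 410.1127235242179, 'fy': 410.1127235242179, 'cx': 321.17815767354875, 'cy': 200.05613421243746, 'view': array([[-0.01239746, -0.99982816, -0.01378205,  0.05667878],
       [ 0.99469716, -0.01373882,  0.10192553, -0.5930782 ],
       [-0.10209736, -0.01244535,  0.99469656, -1.09857234],
       [ 0.        ,  0.        ,  0.        ,  1.        ]])}
wrist {'fx': 309.70691628693146, 'fy': 309.70691628693146, 'cx': 316.69752982254556, 'cy': 199.61982206441382, 'view': array([[-0.22850703, -0.97354099,  0.00157684,  0.67419185],
       [ 0.93842342, -0.22069485, -0.26581058,  0.03401253],
       [ 0.2591255 , -0.05925985,  0.96402399, -0.38934051],
       [ 0.        ,  0.        ,  0.        ,  1.        ]])}
{'time_s': 0.15, 'joints': array([ 9.33405187e+01,  2.05807987e+01,  6.46398966e-01, -1.50344310e-02,
       -7.01371935e+01, -1.65059081e+01]), 'qd': array([ 0.17473211, -0.23536634,  0.17004777,  0.10160519, -0.01681711,
       -0.05665937]), 'joint_torque': array([-2.19297741e-03, -5.83272922e+01,  2.93292654e+01,  7.00115472e+00,
        8.85781017e-03, -9.73844681e-05]), 'tcp_pos': array([0.15369448, 0.65690813, 0.24485465]), 'eef_rot': array([ 1.79927341e+02, -6.78965908e-03, -1.31705022e+01]), 'contact_force': array([ 0.06820482, -0.27528865, -1.62115221]), 'moment': array([-0.00437174,  0.04421239,  0.01247963]), 'gripper_force': 0.0, 'gripper_width': 0.08756202539168086}
```

View pics/top0.png

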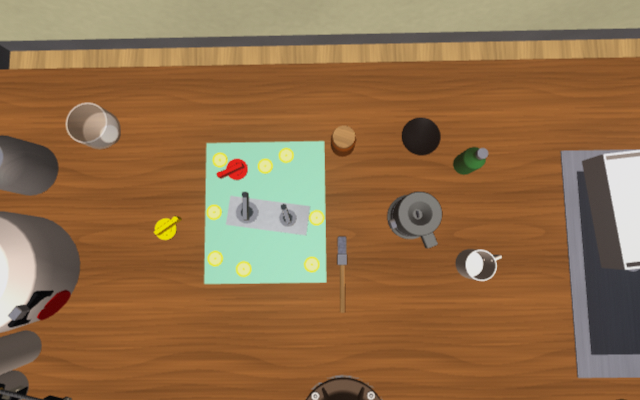

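View pics/scene0.png

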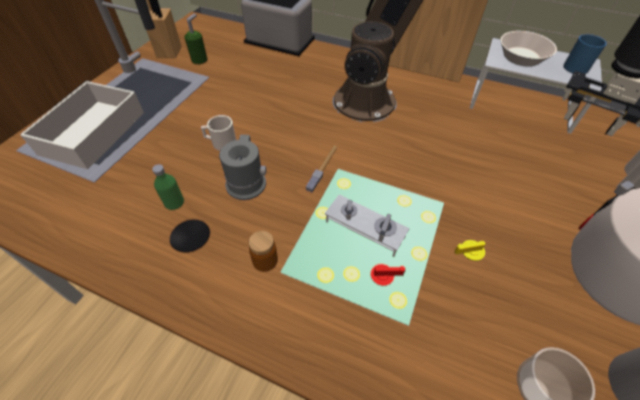

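The top view shows the large cone at about (246,212), the small cone at (287,215), and the mill at (418,214) with its spout toward (430,240). The red and yellow look-alikes lie apart from these. I'll zoom in for precise points.

```bash
python3 - <<'E'
import cv2,numpy as np
t=cv2.imread("pics/top0.png");s=cv2.imread("pics/scene0.png")
f=lambda im,x,y,w,h,k:cv2.resize(im[y:y+h,x:x+w],None,fx=k,fy=k,interpolation=cv2.INTER_CUBIC)
a=np.hstack([f(t,220,180,100,70,4),f(t,380,185,66,70,6)[:280] if 0 else f(t,370,180,100,70,4)])
b=np.hstack([f(s,320,180,100,70,4),f(s,200,130,100,70,4)])
cv2.imwrite("pics/crops.png",np.vstack([a,b]))
E
```

```text
(no output)
```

View pics/crops.png

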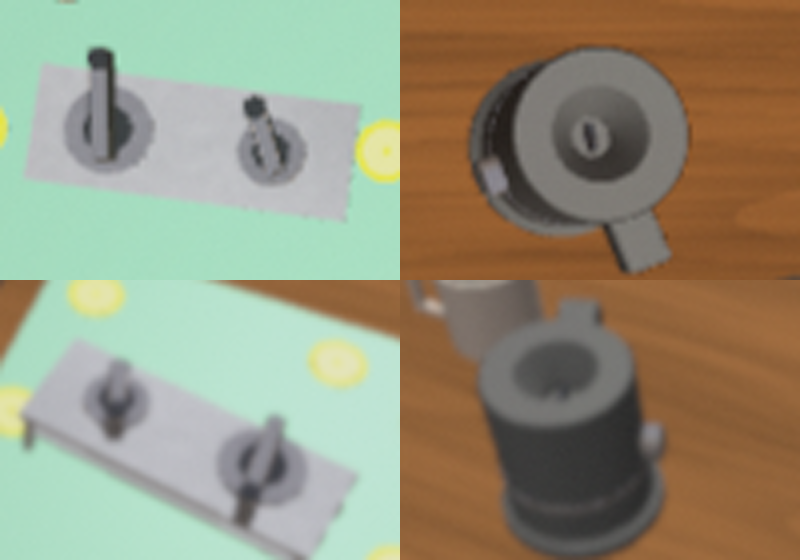

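View pics/wrist0.png

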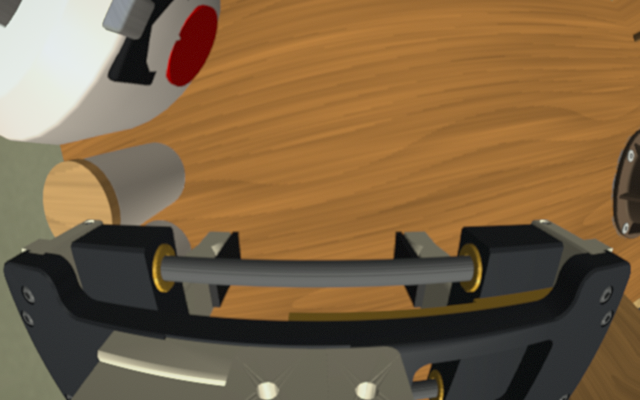

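The crops show:
- **Large cone:** rim centre near top (247,212) and scene (385,226). Its bar's dark long end points away from the base, at top (245,194).
- **Mill:** mouth near top (420,213) and scene (239,153), spout end at top (432,246).
- **Drive blade:** visible in the cup.

The wrist picture shows only the table. Next I'll triangulate.

```bash
cat > h.py <<'E'
from plant import r
import numpy as np,cv2
from scipy.optimize import least_squares
def proj(n,P,info=None):
    i=info or r.camera_info(n);c=i["view"]@np.r_[P,1];c=np.array([c[0],-c[1],-c[2]])
    if n=="wrist":
        rho=np.hypot(c[0],c[1]);th=np.arctan2(rho,c[2]);return np.array([i["cx"]+i["fx"]*th*c[0]/rho,i["cy"]+i["fy"]*th*c[1]/rho])
    return np.array([i["cx"]+i["fx"]*c[0]/c[2],i["cy"]+i["fy"]*c[1]/c[2]])
def tri(obs):  # [(name,px,info)]
    s=least_squares(lambda P:np.concatenate([proj(n,P,i)-p for n,p,i in obs]),[.6,0,.1]);return s.x,np.sqrt(2*s.cost/len(obs))
def onz(n,p,z,i=None):
    s=least_squares(lambda q:proj(n,np.r_[q,z],i)-p,[.6,0]);return s.x
E
python3 - <<'E'
from h import *
T=lambda x,y,ox=220:((x+.5)/4-.5+ox,(y+.5)/4-.5+180)
S=lambda x,y,ox=320,oy=180:((x+.5)/4-.5+ox,(y+.5)/4-.5+oy)
for nm,t,s,z in [("rim",T(109,130),S(262,185),.06),("smallrim",T(271,153),S(116,121),.05),("tip",T(100,53),S(250,208),.09),("short",T(106,157),S(275,138),.09),
 ("mouth",T(201,133,370),S(157,93,200,130),.14),("spout",T(249,263.5,370),S(183,23,200,130),.13)]:
    i=None
    print(nm,tri([("top",t,None),("scene",s,None)]),onz("top",t,z),onz("scene",s,z))
for n in("top","scene"):
    v=r.camera_info(n)["view"];print(n,-v[:3,:3].T@v[:3,3])
E
```

```text
rim (array([0.56107708, 0.24987792, 0.05529942]), np.float64(0.3353032262004762)) [0.56099709 0.24809964] [0.56404768 0.25100286]
smallrim (array([0.54478429, 0.1410614 , 0.04708648]), np.float64(0.1380388448955001)) [0.54473701 0.14043808] [0.54674573 0.14200331]
tip (array([0.60833124, 0.24983881, 0.09311525]), np.float64(0.789522908127249)) [0.60936207 0.24846985] [0.60534131 0.25137334]
short (array([0.54107748, 0.24747283, 0.0818412 ]), np.float64(0.710853940797992)) [0.54115121 0.24410082] [0.54648596 0.24976614]
mouth (array([ 0.54717715, -0.19604077,  0.13430265]), np.float64(0.5109220411393605)) [ 0.54736531 -0.19579954] [ 0.55135909 -0.19065383]
spout (array([ 0.46620199, -0.22545787,  0.12276092]), np.float64(0.5205607837712454)) [ 0.46684291 -0.22467095] [ 0.4722845  -0.21865029]
top [0.47847453 0.03484873 1.15397708]
scene [1.14036131 0.30635283 0.86630374]
```

Request:
jog_arm:
  deltas:
    - [[1,4.3,-4.3,0.3,0.029],[1,4.3,-4.3,0.3,0.029],[1,4.3,-4.3,0.3,0.029],[1,4.3,-4.3,0.3,0.029],[1,4.3,-4.3,0.3,0.029],[1,4.3,-4.3,0.3,0.029],[1,4.3,-4.3,0.3,0.029],[1,4.3,-4.3,0.3,0.027]]

```text
time_s: 1.15
tcp_pos: [0.4988, 0.3116, 0.2697]
eef_rot: [-180.0, 0.0, 0.1]
contact_force: [0.5, 1.0, 1.3]
gripper_width: 0.0874
gripper_force: 0.0
```

Request:
jog_arm:
  deltas:
    - [[1,3.2,-3.2,0,0],[1,3.2,-3.2,0,0],[1,0,0,0,0],[1,0,0,0,0]]

```text
time_s: 1.65
tcp_pos: [0.5616, 0.2491, 0.2692]
eef_rot: [180.0, 0.0, -0.0]
contact_force: [-0.4, 0.9, 0.9]
gripper_width: 0.0876
gripper_force: 0.0
```

```bash
python3 - <<'E'
from h import *
import pickle
s=r.get_state();print(s["time_s"],s["tcp_pos"],s["eef_rot"],s["joints"])
i=r.camera_info("wrist");im=r.capture("wrist");cv2.imwrite("pics/w1.png",im);pickle.dump(i,open("w1.pkl","wb"))
E
```

```text
1.65 [0.56159115 0.24906353 0.26915295] [ 1.79985369e+02  3.88344625e-02 -3.45663681e-02] [ 4.20998223e+01  1.41093618e+01 -5.29278925e+00 -1.61145470e-02
 -7.06364638e+01  4.78709644e+01]
```

View pics/w1.png

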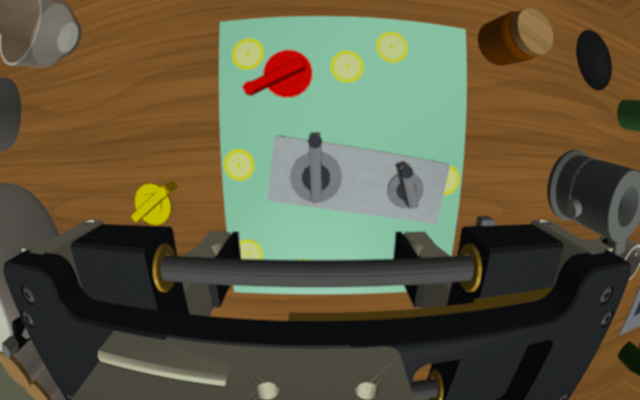

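The wrist view is consistent with the others: large cone rim about (316,178), bar long end (315,136) away from the robot, small cone (405,190). I'll refine this from two views.

```bash
python3 - <<'E'
from h import *
import pickle
i=pickle.load(open("w1.pkl","rb"));im=cv2.imread("pics/w1.png")
g=cv2.cvtColor(im,cv2.COLOR_BGR2GRAY)
# bar / rim widths: print rows
for y in (150,160,195): print(y,g[y,300:332])
print("col",g[125:215,316]); print("row178",g[178,284:350])
T=lambda x,y,ox=220:((x+.5)/4-.5+ox,(y+.5)/4-.5+180)
print(tri([("top",T(109,130),None),("wrist",(316.5,178),i)]),onz("wrist",(316.5,178),.06,i))
for n,p in(("long",(315,137)),("short",(316,203))):print(n,onz("wrist",p,.09,i))
for P in([.561,.249,.06],[.611,.249,.09],[.539,.249,.09],[.561,.219,.06],[.561,.279,.06],[.531,.249,.06],[.591,.249,.06]): print(P,proj("wrist",P,i))
cv2.imwrite("pics/w1c.png",cv2.resize(im[120:225,260:440],None,fx=4,fy=4,interpolation=cv2.INTER_CUBIC))
E
```

```text
150 [161 161 161 161 161 161 161 158 146 126 116 117 117 118 119 119 118 119
 119 120 120 129 146 156 159 160 161 160 158 159 159 159]
160 [120 120 120 120 121 122 120 120 119 115 113 114 116 118 119 121 119 119
 119 117 111 108 114 121 121 121 121 121 121 121 122 121]
195 [123 121 121 122 121 121 122 121 121 113 103 104 111 116 118 120 120 120
 120 118 115 114 118 121 121 121 120 120 120 120 120 120]
col [169 170 169 171 171 167 151 116  78  65  58  54  55  54  53  54  56  55
  55  54  54  55  68  90 111 118 120 118 120 120 120 120 120 120 119 119
 120 120 121 120 121 120 120 120 120 121 119 120 120 121 121 121 121 121
 122 120 119 120 120 120 120 119 121 120 120 120 120 120 120 120 120 120
 120 120 120 119 122 134 148 159 162 163 167 172 175 175 175 175 175 175]
row178 [158 158 158 158 157 150 136 125 122 122 124 123 122 123 122 123 118  99
  74  58  51  52  53  52  52  61  82 104 114 117 119 119 121 120 120 118
 105  78  59  51  52  53  52  52  55  73  98 119 124 123 122 122 122 122
 122 121 126 137 152 160 160 159 159 158 159 159]
(array([0.56132623, 0.24923429, 0.05470317]), np.float64(0.03578901276149938)) [0.56238633 0.24925098]
long [0.61136007 0.25070899]
short [0.54126597 0.24980983]
[0.561, 0.249, 0.06] [316.7208019  179.18483168]
[0.611, 0.249, 0.09] [316.67397872 137.34658558]
[0.539, 0.249, 0.09] [316.76113403 205.03438568]
[0.561, 0.219, 0.06] [342.84523985 179.19833686]
[0.561, 0.279, 0.06] [290.59540357 179.26822689]
[0.531, 0.249, 0.06] [316.75311784 204.32437663]
[0.591, 0.249, 0.06] [316.68713651 153.17415468]
```

View pics/w1c.png

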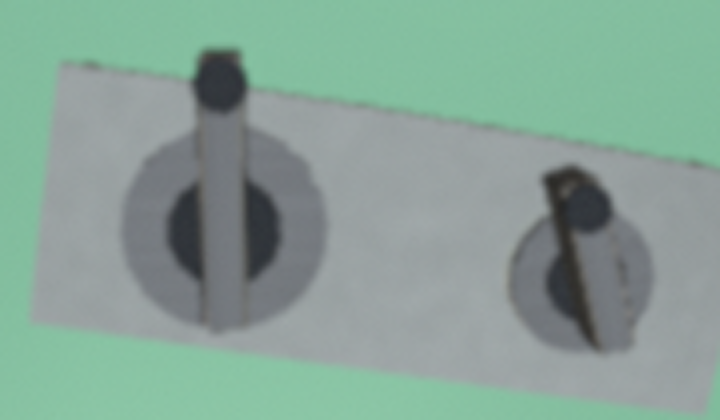

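Request:
jog_arm:
  deltas:
    - [[0.1,0,0.1,-4,0],[0.1,0,0,-4,0],[0.1,0,0,-4,0],[0.1,0,0,-3,0],[0.1,0,0,-2,0],[0.1,0,0,-1.0,0],[0.1,0,0,-0.4,0],[0.1,0,0,0,0]]
  force: 15

```text
time_s: 2.7
tcp_pos: [0.5619, 0.2507, 0.0861]
eef_rot: [-180.0, -0.0, 0.0]
contact_force: [0.1, -0.2, -0.9]
gripper_width: 0.0481
gripper_force: 0.0
```

```bash
python3 - <<'E'
from h import *
s=r.get_state();print(s["tcp_pos"],s["contact_force"],s["gripper_width"])
cv2.imwrite("pics/w2.png",cv2.resize(r.capture("wrist")[140:340,200:440],None,fx=3,fy=3))
E
```

```text
[0.56187692 0.25073026 0.08612031] [ 0.12774971 -0.16906777 -0.87592851] 0.048149068717289516
```

View pics/w2.png

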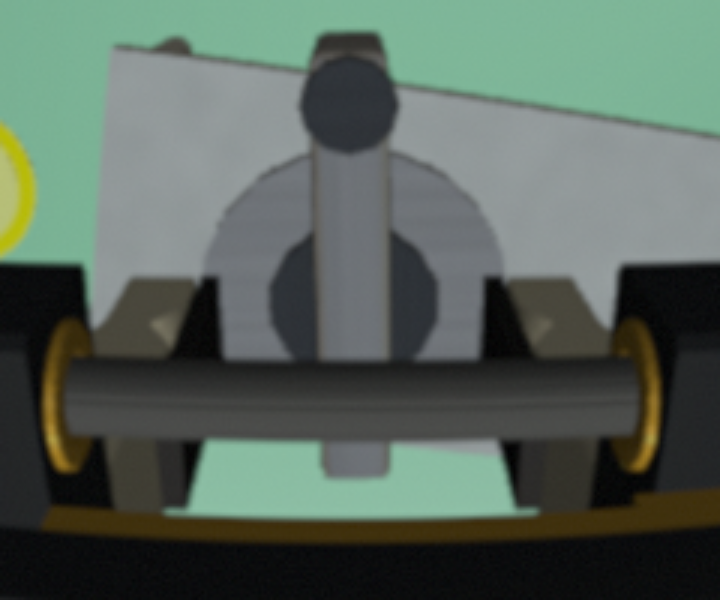

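The bar stands centred between the pads (crop columns about 318–388, pads at 205 and 500). Now I'll grip and lift.

Request:
jog_arm:
  deltas:
    - [[-1,0,0,-0.1,0],[-1,0,0,0,0],[-1,0,0,0,0],[-1,0,0,0,0],[-1,0,0,0,0],[-1,0,0,0,0]]
  force: 40

```text
time_s: 3.5
tcp_pos: [0.5618, 0.2502, 0.0846]
eef_rot: [180.0, -0.0, 0.0]
contact_force: [-0.5, 0.6, 1.0]
gripper_width: 0.0117
gripper_force: 39.9
```

Request:
jog_arm:
  deltas:
    - [[-1,0,0,0.5,0],[-1,0,0,1.5,0],[-1,0,0,3,0],[-1,0,0,4,0],[-1,0,0,4,0],[-1,0,0,4,0],[-1,0,0,2,0],[-1,0,0,0,0]]

```text
time_s: 4.5
tcp_pos: [0.5623, 0.2506, 0.2773]
eef_rot: [-179.8, -0.2, 0.0]
contact_force: [-0.2, 1.0, -1.8]
gripper_width: 0.0117
gripper_force: 39.9
```

Request:
jog_arm:
  deltas:
    - [[-1,-0.2,-3,0,-0.17],[-1,-0.2,-3,0,-0.17],[-1,-0.2,-4,0,-0.17],[-1,-0.2,-4,0,-0.17],[-1,-0.2,-4,0,-0.17],[-1,-0.2,-4,0,-0.18],[-1,-0.2,-4,0,-0.18],[-1,-0.1,-4,0,-0.18]]

```text
time_s: 5.5
tcp_pos: [0.5458, -0.051, 0.2735]
eef_rot: [179.9, 0.0, -80.0]
contact_force: [2.0, -0.4, -2.1]
gripper_width: 0.0117
gripper_force: 39.9
```

Request:
jog_arm:
  deltas:
    - [[-1,0,0,0,0],[-1,0,0,0,0]]

```text
time_s: 5.75
tcp_pos: [0.5463, -0.0498, 0.2737]
eef_rot: [179.9, 0.0, -79.6]
contact_force: [-0.4, 0.4, -2.5]
gripper_width: 0.0117
gripper_force: 39.9
```

```bash
python3 - <<'E'
from h import *
import pickle
s=r.get_state();print(s["time_s"],s["tcp_pos"],s["eef_rot"],s["joints"])
i=r.camera_info("wrist");im=r.capture("wrist");cv2.imwrite("pics/w3.png",im);pickle.dump(i,open("w3.pkl","wb"))
print(proj("wrist",[.547,-.196,.14],i))
E
```

```text
5.75 [ 0.54629481 -0.04982687  0.27372029] [ 1.79925453e+02  1.73403493e-02 -7.96048044e+01] [ 1.52374428e+01  7.65886083e+00 -1.28196644e+01 -2.51493216e-02
 -6.95942936e+01 -4.83345230e+00]
[345.55423573  36.14224621]
```

View pics/w3.png

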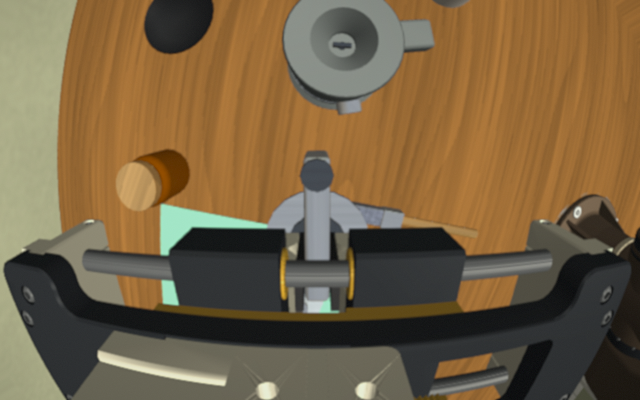

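The mill is in view: mouth about (344,40), blade (342,44), spout to the right ending near (432,36). I'll fit the mouth circle and look at the crop.

```bash
cat >> h.py <<'E'
from scipy.ndimage import map_coordinates
def P(i,n,pts):
    c=(i["view"][:3,:3]@pts.T+i["view"][:3,3:4]);x,y,z=c[0],-c[1],-c[2]
    if n=="wrist":
        rho=np.hypot(x,y);th=np.arctan2(rho,z)/rho;return i["cx"]+i["fx"]*th*x,i["cy"]+i["fy"]*th*y
    return i["cx"]+i["fx"]*x/z,i["cy"]+i["fy"]*y/z
def ring(n,i,g,c,z,R,d=.002):
    a=np.linspace(0,2*np.pi,180,endpoint=False);v=[]
    for q in(R+d,R-d):
        u,w=P(i,n,np.c_[c[0]+q*np.cos(a),c[1]+q*np.sin(a),0*a+z]);v.append(map_coordinates(g,[w,u],order=1,mode="nearest"))
    return np.mean(v[0]-v[1])
E
python3 - <<'E'
from h import *
import pickle
from scipy.optimize import minimize
wi=pickle.load(open("w3.pkl","rb"));W=cv2.imread("pics/w3.png");
G=lambda im:cv2.cvtColor(im,cv2.COLOR_BGR2GRAY).astype(float)
for n,i,im in(("wrist",wi,W),("top",r.camera_info("top"),cv2.imread("pics/top0.png")),("scene",r.camera_info("scene"),cv2.imread("pics/scene0.png"))):
    best=max((minimize(lambda c:-ring(n,i,G(im),c,.14,.03),x0,method="Nelder-Mead",options=dict(initial_simplex=[x0,[x0[0]+.003,x0[1]],[x0[0],x0[1]+.003]])) for x0 in([.547,-.196],[.550,-.193],[.545,-.198])),key=lambda s:-s.fun)
    print(n,best.x,-best.fun)
cv2.imwrite("pics/w3c.png",cv2.resize(W[0:115,275:440],None,fx=4.8,fy=4.8,interpolation=cv2.INTER_CUBIC))
E
```

```text
wrist [ 0.54790784 -0.19422904] 45.565285797817836
top [ 0.54709591 -0.19536578] 32.705839922808636
scene [ 0.54872588 -0.19352966] 14.979909207620626
```

View pics/w3c.png

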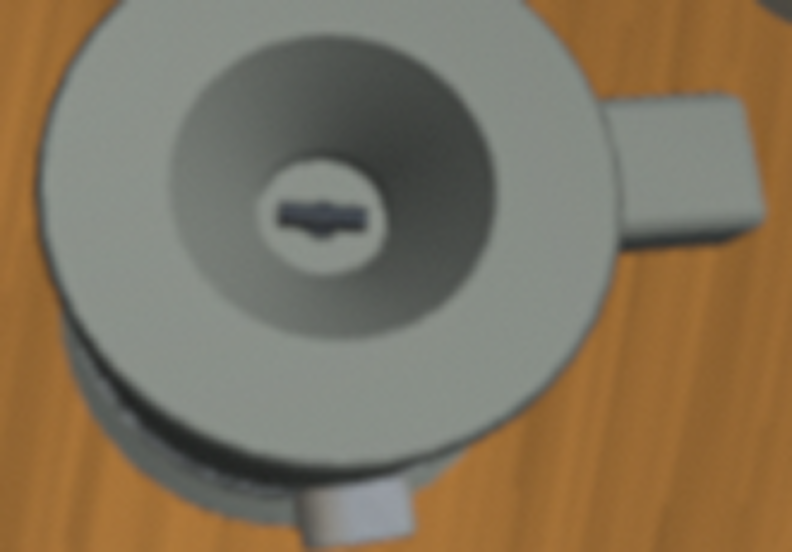

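```bash
python3 - <<'E'
from h import *
import pickle
i=pickle.load(open("w3.pkl","rb"))
q=lambda x,y:((x+.5)/4.8-.5+275,(y+.5)/4.8-.5)
B=[onz("wrist",q(*p),.116,i) for p in((278,213),(366,219))];print(B,np.degrees(np.arctan2(*(B[0]-B[1])[::-1])))
S=[onz("wrist",q(*p),.13,i) for p in((740,97),(763,216),(605,103),(622,237))];print(S)
c=np.array([.5478,-.1946]);m=(S[0]+S[1])/2-c;print(np.hypot(*m),np.degrees(np.arctan2(*m[::-1])))
for a,b in((2,0),(3,1)):d=S[b]-S[a];print(np.degrees(np.arctan2(*d[::-1])))
d=S[0]-S[1];print(np.degrees(np.arctan2(*d[::-1])))
T=lambda x,y,ox=370:((x+.5)/4-.5+ox,(y+.5)/4-.5+180)
m=onz("top",T(249,263.5),.13)-c;print(m,np.degrees(np.arctan2(*m[::-1])))
print((B[0]+B[1])/2)
E
```

```text
[array([ 0.55665396, -0.19227795]), array([ 0.53940949, -0.19463166])] 7.772311474349519
[array([ 0.47204605, -0.23633064]), array([ 0.46356614, -0.21244629]), array([ 0.49897469, -0.22650309]), array([ 0.49125298, -0.19969546])]
0.08536028169878612 -159.57546386031265
-159.9505550797623
-155.27215789198547
-70.4530947908069
[-0.08095709 -0.03007095] -159.62283853244026
[ 0.54803172 -0.1934548 ]
```

Request:
jog_arm:
  deltas:
    - [[-1,0,-1.8,0,-0.17],[-1,0,-1.8,0,-0.17],[-1,0,-1.8,0,-0.18],[-1,0,-1.8,0,-0.18],[-1,0,-1.8,0,-0.18],[-1,0,-1.8,0,-0.18],[-1,0,-1.8,0,-0.18],[-1,0.1,-1.8,0,-0.18]]

```text
time_s: 6.8
tcp_pos: [0.548, -0.1932, 0.2742]
eef_rot: [180.0, -0.0, -161.2]
contact_force: [-0.2, -0.1, -3.4]
gripper_width: 0.0119
gripper_force: 39.9
```

Request:
jog_arm:
  deltas:
    - [[-1,0,-0.1,-1,-0.1],[-1,0,0,-2,-0.096],[-1,0,0,-1.5,0],[-1,0,0,-1,0],[-1,0,0,0,0],[-1,0,0,0,0]]

```text
time_s: 7.55
tcp_pos: [0.5482, -0.1948, 0.2202]
eef_rot: [-180.0, 0.0, -172.2]
contact_force: [-0.2, -0.1, -1.6]
gripper_width: 0.0118
gripper_force: 39.9
```

Request:
jog_arm:
  deltas:
    - [[-1,0,0,-1,0],[-1,0,0,-1.3,0],[-1,0,0,-1,0],[-1,0,0,-0.6,0],[-1,0,0,-0.3,0],[-1,0,0,-0.2,0],[-1,0,0,0,0],[-1,0,0,0,0]]

```text
time_s: 8.55
tcp_pos: [0.5479, -0.1948, 0.1758]
eef_rot: [-180.0, 0.0, -172.2]
contact_force: [-0.7, 0.6, -1.7]
gripper_width: 0.0119
gripper_force: 39.9
```

Request:
jog_arm:
  deltas:
    - [[-1,0,0,-0.05,0],[-1,0,0,-0.05,0],[-1,0,0,-0.05,0],[-1,0,0,-0.05,0],[-1,0,0,-0.05,0],[-1,0,0,0,0]]

```text
time_s: 9.3
tcp_pos: [0.5478, -0.1948, 0.173]
eef_rot: [180.0, -0.0, -172.2]
contact_force: [1.5, 0.5, -2.0]
gripper_width: 0.0116
gripper_force: 39.9
```

Request:
jog_arm:
  deltas:
    - [[-1,0,0,-0.05,0],[-1,0,0,-0.05,0],[-1,0,0,-0.05,0],[-1,0,0,0,0]]

```text
time_s: 9.8
tcp_pos: [0.5478, -0.1948, 0.1715]
eef_rot: [180.0, -0.0, -172.2]
contact_force: [1.5, 0.4, -1.2]
gripper_width: 0.0115
gripper_force: 39.9
```

Request:
jog_arm:
  deltas:
    - [[-1,0,0,-0.05,0],[-1,0,0,-0.05,0],[-1,0,0,0,0]]

```text
time_s: 10.18
tcp_pos: [0.5479, -0.1948, 0.1706]
eef_rot: [-180.0, 0.0, -172.2]
contact_force: [1.2, 0.4, 0.1]
gripper_width: 0.0117
gripper_force: 39.9
```

Request:
jog_arm:
  deltas:
    - [[-1,0.02,0,-0.03,0],[-1,0.02,0,-0.03,0],[-1,0,0,0,0]]

```text
time_s: 10.55
tcp_pos: [0.5483, -0.1948, 0.1701]
eef_rot: [-180.0, 0.0, -172.2]
contact_force: [0.7, -0.1, 0.5]
gripper_width: 0.0119
gripper_force: 39.9
```

Request:
jog_arm:
  deltas:
    - [[-1,0,0,0,0],[-1,0,0,0,0]]
  force: 5

```text
time_s: 10.8
tcp_pos: [0.5483, -0.1948, 0.17]
eef_rot: [-180.0, 0.0, -172.2]
contact_force: [1.4, -0.4, -0.8]
gripper_width: 0.012
gripper_force: 5.0
```

Request:
jog_arm:
  deltas:
    - [[-1,0.0,0,-0.04,0],[-1,0.0,0,-0.04,0],[-1,0,0,-0.04,0],[-1,0,0,0,0]]

```text
time_s: 11.3
tcp_pos: [0.5488, -0.1947, 0.1693]
eef_rot: [-180.0, 0.1, -172.2]
contact_force: [2.6, 3.1, 5.3]
gripper_width: 0.0121
gripper_force: 5.0
```

Request:
jog_arm:
  deltas:
    - [[-1,0.0,0,-0.04,0],[-1,0.0,0,-0.04,0],[-1,0,0,-0.04,0],[-1,0,0,0,0]]

```text
time_s: 11.8
tcp_pos: [0.549, -0.1947, 0.1683]
eef_rot: [-180.0, 0.1, -172.2]
contact_force: [2.7, 3.0, 6.4]
gripper_width: 0.0122
gripper_force: 5.0
```

Request:
jog_arm:
  deltas:
    - [[-0.5,0.05,0.03,0,0],[-0.5,0,0,0,0],[-0.5,0,0,0,0]]

```text
time_s: 12.18
tcp_pos: [0.5481, -0.1946, 0.1671]
eef_rot: [180.0, -0.1, -172.2]
contact_force: [-0.1, 0.1, -0.3]
gripper_width: 0.0221
gripper_force: 0.0
```

```bash
python3 - <<'E'
from h import *
s=r.get_state();print(s["time_s"],s["tcp_pos"],s["contact_force"],s["gripper_width"])
a=r.capture("wrist")[130:330,220:440];b=r.capture("scene")[80:200,190:300]
cv2.imwrite("pics/w4.png",np.hstack([cv2.resize(a,(400,364)),cv2.resize(b,(334,364))]))
E
```

```text
12.175 [ 0.54807708 -0.19461459  0.16705119] [-0.07573818  0.06765727 -0.34269229] 0.022084151861026427
```

View pics/w4.png

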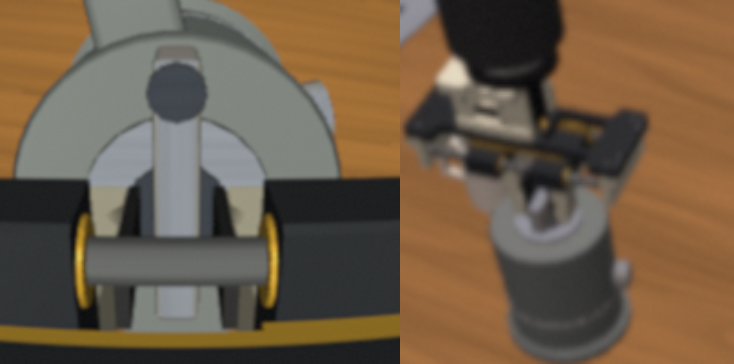

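Both views show the cone sunk into the cup with its bar between the pads. The fingertips at about 148 mm could not be this low if it sat on the blade, so it is home. I'll regrip gently and turn counter-clockwise.

Request:
jog_arm:
  deltas:
    - [[-1,0,0,0.05,0],[-1,0,0,0,0],[-1,0,0,0,0],[-1,0,0,0,0.05],[-1,0,0,0,0.05],[-1,0,0,0,0.05]]
  force: 15

```text
time_s: 13.02
tcp_pos: [0.5486, -0.1944, 0.168]
eef_rot: [180.0, 0.0, -163.5]
contact_force: [0.1, 0.1, 0.8]
gripper_width: 0.012
gripper_force: 15.0
```

Request:
jog_arm:
  deltas:
    - [[-1,0,0,0,0.06],[-1,0,0,0,0.06],[-1,0,0,0,0.06],[-1,0,0,0,0.06],[-1,0,0,0,0.06],[-1,0,0,0,0.06]]

```text
time_s: 13.78
tcp_pos: [0.5486, -0.1943, 0.1681]
eef_rot: [180.0, 0.0, -142.9]
contact_force: [-0.2, -0.1, 0.1]
gripper_width: 0.0119
gripper_force: 15.0
```

```bash
python3 - <<'E'
from h import *
s=r.get_state();print({k:np.round(s[k],4) for k in("time_s","tcp_pos","eef_rot","contact_force","moment","gripper_width","gripper_force")})
E
```

```text
{'time_s': np.float64(13.775), 'tcp_pos': array([ 0.5486, -0.1943,  0.1681]), 'eef_rot': array([ 1.799856e+02,  3.300000e-03, -1.428987e+02]), 'contact_force': array([-0.1553, -0.0527,  0.108 ]), 'moment': array([ 0.4252,  0.0681, -0.1501]), 'gripper_width': np.float64(0.0119), 'gripper_force': np.float64(15.0108)}
```

Request:
jog_arm:
  deltas:
    - [[-1,0,0,0,0.06],[-1,0,0,0,0.06],[-1,0,0,0,0.06],[-1,0,0,0,0.06],[-1,0,0,0,0.05],[-1,0,0,0,0.05],[-1,0,0,0,0.05],[-1,0,0,0,0]]

```text
time_s: 14.78
tcp_pos: [0.5485, -0.1943, 0.1681]
eef_rot: [180.0, 0.0, -120.7]
contact_force: [-0.9, 1.1, 0.2]
gripper_width: 0.0125
gripper_force: 15.0
```

```bash
python3 - <<'E'
from h import *
s=r.get_state();print({k:np.round(s[k],4) for k in("time_s","tcp_pos","eef_rot","contact_force","moment","gripper_width","gripper_force")})
E
```

```text
{'time_s': np.float64(14.775), 'tcp_pos': array([ 0.5485, -0.1943,  0.1681]), 'eef_rot': array([ 1.799835e+02,  6.700000e-03, -1.206742e+02]), 'contact_force': array([-0.8666,  1.0699,  0.1992]), 'moment': array([ 0.6989,  0.1938, -0.0085]), 'gripper_width': np.float64(0.0125), 'gripper_force': np.float64(14.9994)}
```

Request:
jog_arm:
  deltas:
    - [[-1,0,0,0,0.03],[-1,0,0,0,0.03],[-1,0,0,0,0]]

```text
time_s: 15.15
tcp_pos: [0.5485, -0.1943, 0.1681]
eef_rot: [180.0, 0.0, -117.2]
contact_force: [-2.2, 3.2, 1.8]
gripper_width: 0.0116
gripper_force: 15.0
```

```bash
cat >> h.py <<'E'
def knob():
    i=r.camera_info("wrist");im=r.capture("wrist")[155:205,280:355].astype(int)
    m=((im.max(2)<115)&(im[...,0]>=im[...,2]-2)).astype(np.uint8)
    n,l,st,ce=cv2.connectedComponentsWithStats(m)
    s=r.get_state();print({k:np.round(s[k],3).tolist() for k in("time_s","tcp_pos","eef_rot","contact_force","moment","gripper_width")})
    for k in range(1,n):
        if st[k,4]>200:
            p=ce[k]+[280,155];w=onz("wrist",p,.173,i);c=np.array([.5482,-.1945]);d=w-c
            print("knob",p,st[k],np.degrees(np.arctan2(*d[::-1])),np.hypot(*d))
E
python3 -c "
from h import *
knob()"
```

```text
{'time_s': 15.2, 'tcp_pos': [0.549, -0.194, 0.168], 'eef_rot': [179.982, 0.005, -117.225], 'contact_force': [-2.588, 3.053, 2.988], 'moment': [1.216, 0.563, -0.013], 'gripper_width': 0.012}
knob [316.81588032 178.77790564] [ 20   7  34  34 869] -117.46882147507154 0.04411580557037923
```

The handle is 42° counter-clockwise from the spout line, with only small forces. Now I'll turn clockwise to the other stop.

Request:
jog_arm:
  deltas:
    - [[-1,0,0,0,-0.06],[-1,0,0,0,-0.09],[-1,0,0,0,-0.09],[-1,0,0,0,-0.09],[-1,0,0,0,-0.09],[-1,0,0,0,-0.09],[-1,0,0,0,-0.09],[-1,0,0,0,-0.09]]

```text
time_s: 16.2
tcp_pos: [0.5487, -0.1944, 0.168]
eef_rot: [180.0, -0.0, -156.9]
contact_force: [-1.5, 3.2, 1.4]
gripper_width: 0.0118
gripper_force: 15.0
```

Request:
jog_arm:
  deltas:
    - [[-1,0,0,0,-0.09],[-1,0,0,0,-0.09],[-1,0,0,0,-0.09],[-1,0,0,0,-0.09],[-1,0,0,0,-0.09],[-1,0,0,0,-0.09],[-1,0,0,0,-0.09],[-1,0,0,0,-0.06]]

```text
time_s: 17.2
tcp_pos: [0.5487, -0.1946, 0.168]
eef_rot: [-180.0, 0.0, 163.6]
contact_force: [-1.7, 1.6, 1.4]
gripper_width: 0.0121
gripper_force: 15.0
```

Request:
jog_arm:
  deltas:
    - [[-1,0,0,0,-0.04],[-1,0,0,0,-0.03],[-1,0,0,0,0]]

```text
time_s: 17.58
tcp_pos: [0.5487, -0.1945, 0.168]
eef_rot: [-180.0, 0.0, 159.7]
contact_force: [-0.7, 2.1, 0.9]
gripper_width: 0.0119
gripper_force: 15.0
```

```bash
python3 -c "
from h import *
knob()"
```

```text
{'time_s': 17.625, 'tcp_pos': [0.549, -0.195, 0.168], 'eef_rot': [-179.991, -0.0, 159.734], 'contact_force': [-1.748, 1.436, -0.084], 'moment': [0.415, 0.253, 0.071], 'gripper_width': 0.012}
knob [316.63829787 178.58342665] [ 20   7  34  34 893] 159.77820238325603 0.044305107435178875
```

Clockwise is now 40.6°. Next I'll bring the handle back over the spout.

Request:
jog_arm:
  deltas:
    - [[-1,0,0,0,0.09],[-1,0,0,0,0.1],[-1,0,0,0,0.1],[-1,0,0,0,0.1],[-1,0,0,0,0.1],[-1,0,0,0,0.1],[-1,0,0,0,0.08],[-1,0,0,0,0.04]]

```text
time_s: 18.62
tcp_pos: [0.5486, -0.1944, 0.168]
eef_rot: [180.0, 0.0, -159.5]
contact_force: [-1.7, 2.0, 0.9]
gripper_width: 0.0116
gripper_force: 15.0
```

Request:
jog_arm:
  deltas:
    - [[-1,0,0,0,0],[-0.4,0,0,0,0],[-0.4,0,0,0,0],[-0.4,0,0,0,0]]

```text
time_s: 19.12
tcp_pos: [0.5488, -0.1946, 0.1681]
eef_rot: [-180.0, 0.0, -159.6]
contact_force: [-0.1, -0.1, -0.2]
gripper_width: 0.026
gripper_force: 0.0
```

```bash
python3 -c "
from h import *
knob()"
```

```text
{'time_s': 19.175, 'tcp_pos': [0.549, -0.195, 0.168], 'eef_rot': [-179.989, 0.008, -159.624], 'contact_force': [0.35, 0.229, -0.307], 'moment': [0.135, -0.148, -0.017], 'gripper_width': 0.026}
knob [317.9741573 178.4505618] [ 21   7  35  34 890] -160.19791292714976 0.04424830707391288
```

Released, with the handle at -160.2° against the spout at -159.7°. I'll retract straight up.

Request:
jog_arm:
  deltas:
    - [[-0.4,0,0,0.5,0],[-0.4,0,0,1.5,0],[-0.4,0,0,3,0],[-0.4,0,0,4,0],[-0.4,0,0,3,0],[-0.4,0,0,0,0],[-0.4,0,0,0,0]]

```text
time_s: 20.05
tcp_pos: [0.5485, -0.1943, 0.2884]
eef_rot: [180.0, 0.0, -159.6]
contact_force: [0.2, -0.0, -0.2]
gripper_width: 0.0263
gripper_force: 0.0
```

```bash
python3 - <<'E'
from h import *
from scipy.optimize import minimize
i=r.camera_info("wrist");im=r.capture("wrist");cv2.imwrite("pics/w5.png",im);g=cv2.cvtColor(im,cv2.COLOR_BGR2GRAY).astype(float)
a=np.linspace(-np.pi*200/180-1.2,-np.pi*160/180+1.2,5)
print(r.get_state()["tcp_pos"],proj("wrist",[.548-.094*.05/.1,-.1945-.0174,.173],i))
c=np.array([.5482,-.1945])
# knob
roi=im[60:200,270:370].astype(int);m=((roi.max(2)<90)&(roi[...,0]>=roi[...,2])).astype(np.uint8)
n,l,st,ce=cv2.connectedComponentsWithStats(m)
for k in range(1,n):
    if st[k,4]>80:
        p=ce[k]+[270,60]
        for z in(.173,.179):
            d=onz("wrist",p,z,i)-c;print(p,st[k],z,np.degrees(np.arctan2(*d[::-1])),np.hypot(*d))
E
```

```text
[ 0.54825652 -0.19437439  0.28775466] [316.62319128 142.11371744]
[316.95813953 149.52093023] [ 39  82  17  16 215] 0.173 -160.13513143892536 0.04417583005208416
[316.95813953 149.52093023] [ 39  82  17  16 215] 0.179 -160.1232350088539 0.04483061090950381
[305.49367089 190.24050633] [ 31 118   9  22 158] 0.173 -115.84511108551885 0.013442066818091417
[305.49367089 190.24050633] [ 31 118   9  22 158] 0.179 -120.54481110942359 0.014395225927447292
[328.07246377 190.63768116] [ 54 119   9  21 138] 0.173 154.12404153369292 0.01352141706847051
[328.07246377 190.63768116] [ 54 119   9  21 138] 0.179 158.98507900688463 0.014432626951927598
```

Two wrist heights agree on the knob top at z ≈ 173 mm, which is the home height, with the handle at -160.1° over the spout. I'm handing the job in.

```bash
python3 -c "
from plant import r
print(r.close_job())"
```

```text
the job is handed in; nothing more can be done
None
```

I handed the job in, with no verdict returned: the larger cone measures home in the cup, was turned about 42° counter-clockwise and 41° clockwise with light forces, and was left released with its handle over the spout; no blade search was needed because the cameras showed its angle.

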